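# Free the catch of the cheese press and let its weight down

### The arm

A 6-joint arm with a two-finger parallel gripper is mounted at the origin on a cart in front of the work surface, level with it; the furniture and walls round the work are solid. World frame = base frame: x ahead of the robot, y to its left, z up, the work surface at z = 0. Lengths are in mm, angles in rad, forces in N, time in s.
With the tool pointing down it reaches from about 325 to 925 mm from the base axis. Payload 3.1 kg.
Tool frame: the origin (TCP) lies midway between the tips of the shut fingers; the grasp point (between the pads) lies 19 mm behind it (arm.grasp_offset is the distance from the TCP to the grasp point, in mm); z points along the fingers, y is the line along which they close (so a half turn about z gives the same grasp; the last joint's range is limited). The gripper opens to 85 mm and grips with 20 to 120 N. Pads are 22 mm wide; open, the fingers measure 114 mm over their backs; the gripper's body (76 mm by 85 mm) begins 54 mm behind the grasp point. The pads swing forward as they close: fully open they stand 13 mm farther back than shut.
Start: joints at [-0.112, 0.217, 1.613, -0, 1.311, -0.112], TCP at [625.011, 0.021, 231.3] pointing down, gripper open.
Joint ranges: [-2.75, 2.75], [-0.78, 2.1], [0.31, 2.55], [-1.13, 4.27], [0.13, 2.63], [-2.58, 2.58]. Speed limits (rad/s): [2.79, 2.79, 3.14, 3.14, 3.14, 3.14].

### API

Orientations are given as a rotation vector (axis times angle).
In Python, from workcell import telemetry, optics, sign_off, arm gives the robot as it stands.
- The arm moves only by the tool move_arm, never from a script. Its arguments are lists of equal length, an entry for each row: "turn": the turn, a rotation vector about the tool's x, y, z in degrees, a list of three; "delta_pos": the shift along the tool's x, y, z in m, a list of three; "hand": the opening, from -1 (shut) to 1 (fully open), so that 0 is half open. A call has 1 to 8 rows; each row shifts and turns the commanded pose from where the row before left it, along the tool's axes as they then stand; what a row does not reach is not made up. A row lasts 1/8 s, in which the tool goes at most 62.5 mm and 10.7 degrees, less where a joint would pass 70% of its speed; a pose out of reach is approached as far as the arm can. A call with a gripper value outside its range is refused whole. The fingers move at their own pace and stop on an object; "squeeze" is the grip in N (left out, the last holds). Time passes only in rows, so rows that do not move let the fingers close. It gives the time, the measured TCP pose, the force, the opening and the grip force at its end, in the units of the state.
- telemetry.sense(): the state, without advancing time (a new reading comes with each control period).
- optics.read_camera(name): name is "scene" or "side" or "wrist"; returns the picture (400x640x3 uint8, red, green, blue); there is no depth.
- optics.get_calibration(name): a dict with "fx", "fy", "cx", "cy" (pixels), "rvec" (rotation vector, rad) and "tvec" (3), from world to camera coordinates, as OpenCV has them. Camera axes: x right, y down, z forward; pixel columns grow to the right and rows downward; lengths in mm; the calibration is good to about 2 mm. A picture is of the moment at which its call begins: read the wrist's pose just before it. get_calibration takes no time and is no camera call; for the wrist camera it gives the pose at the moment of the call.
- sign_off(): hands the job in; it is judged then, once.
The state is a dict: "t": time; "qpos": joint angles; "dq": joint speeds; "joint_efforts": joint torques, N m; "tcp_pos": TCP position; "tool_rot": TCP orientation; "force": force on the tool from outside, world axes, zero at the start; "moment": the same for the moment, N m; "gripper_width": opening from 0.0 (shut) to 1.0 (fully open); "grasp_force": force on a finger pad.
Only numpy, scipy, OpenCV 4.12 (cv2) and the standard library are available. Lean on these libraries where they do the work, as an engineer would, in place of code of your own. Each camera call takes 0.05 s, during which the arm holds its last target. There are 200 camera calls.

### The job

The weight of the small cheese press hangs on its catch. Take the release bar by its wooden handle, work its steel tip under the tongue of the pawl, lift the tongue gently until the catch lets go, and keep it lifted while the damper lets the weight sink until it rests on the lid in the mould; then draw the bar out and lay it flat on the counter clear of the press. Feel for the pawl, do not force it against its stop or lean on the press; keep the hand itself off the press and leave the things standing around alone.

Things in the scene. Friction and masses are not known exactly. Their poses are not given: they have to be found in the camera images.
- press: Small fixed cheese press: wooden board 170 x 200 mm, white round mould with wooden lid, two columns (y = +-82 mm), an aluminium crosshead (x -45 to +50, top 205 mm up) and, upright through its middle, the ram. Origin: centre of the board's underside, under the ram; z up, x from its front (pawl side) to its back, y to its left. Its highest part, the ram's black knob, reaches up to 390 mm.
- crosshead_edge (a point): Middle of the front upper edge of the press's crosshead, 205 mm above the counter and 45 mm in front of (-x) the press's origin; axes as the press. The crosshead's top is flat behind it up to the cheek plates and lugs of the catch, which begin 17 mm behind this point and reach 36 mm to either side.
- tongue_nominal (a point): Nominal place of the underside of the pawl's tongue at its front end, 66 mm in front of the press's origin, 259 mm up; axes as the press. The tongue is a level steel plate, 22 mm wide (y), 5 thick, reaching 38 mm back from here to the cheeks. The catch is bolted in slots: the real underside is up to 10 mm above or below this point and NOT measured: feel for it. It bears 8 N at most.
- pawl_pin (a point): Nominal hinge pin of the pawl (axis along the press's y; up to 10 mm off with the catch), 5.5 mm above the tongue's underside, 58 mm behind its end. The pawl hooks under a ram tooth. Raising the tongue 45 mm in front of the pin by 10 mm clears all teeth; at 13 mm it meets a solid stop. It takes 2 to 5 N while the hook bears the weight, then 1 to 2 N against a return spring.
- ram_plate (a point): Middle of the underside of the ram's round plate, under its iron weight (ram, plate and weight 0.7 kg, may vary by a quarter). The lid in the mould is 85 mm above the counter: the plate rests on it when this point is there. It starts 25 to 48 mm higher, a tooth (12 mm apart) hung on the pawl. With the pawl held clear an oil damper lets it sink at 9 to 15 mm/s; if the pawl drops back it catches the next tooth.
- release_bar: Loose release bar lying on the counter: wooden handle 72 mm long (x), 22 wide (y), 26 tall (z), then a straight round steel rod of 8 mm diameter; 0.11 kg. Origin: centre of the handle's underside; x along the bar to the rod's rounded tip at x = 110 mm; the rod's axis is at z = 13 mm and the rod is bare from x = 46 mm on. It can tip a little in the grip when its tip is loaded.
- pepper_mill: Bystander: turned wooden pepper mill, 58 mm across, 150 mm tall, standing; origin at the centre of its foot.
- mustard_jar: Bystander: round jar with white screw lid, 72 mm across, 94 mm tall; origin at the centre of its foot.
- wedge: Bystander: wrapped cheese wedge, 119 x 78 mm, 56 mm tall; origin at the centre of its underside.

How it is judged (in metres and radians):
On the way, in this order (a step that is already met when the one before it is completed fails the run):
1. the bar holds the pawl off the rack while the weight sinks to less than 20 mm above the lid (contact force between release_bar and press above 0.3 N and height (world z) of ram_plate below 0.105 m), for 0.1 s.
2. the weight rests on the lid in the mould (height (world z) of ram_plate below 0.0875 m), for 0.2 s.
At the end, for the whole second after the job is handed in: The weight rests on the lid (plate within 2.5 mm of it), and the bar lies flat (within 0.15 rad) and still on the counter (underside within 8 mm of it), its handle's centre over 0.17 m from the press's middle, not touching the press (height (world z) of ram_plate below 0.0875 m and height (world z) of release_bar between -0.005 and 0.008 m and angle between release_bar's own z axis and vertical below 0.15 rad and horizontal distance between release_bar and press above 0.17 m and contact force between release_bar and press below 0.1 N and linear speed of release_bar below 0.02 m/s).
It fails at once if the bar presses on any part of the press, pawl included, with more than 8 N (contact force between release_bar and press above 8 N).
It fails at once if the hand or arm touches the press (contact force between any of the fingers, the arm and press above 1 N).
It fails at once if the pepper mill, jar or cheese wedge is pushed more than 15 mm (distance of any of pepper_mill, mustard_jar, wedge from where it was at the start of the episode above 0.015 m).
It also fails if it takes over 61 s, if anything falls off the work surface, if the arm or the gripper's body presses on something with over 40 N, if the wrist force passes 120 N, or if a joint passes its speed limit or range.

## Working session

There is one attempt and no reset: what is moved stays moved. The work goes in short steps, Python scripts to look and compute and a tool call to move; the robot and the scene stay as the last step left them, time stands still between calls to the robot, and variables do not carry over. Pictures are saved under pics/ and viewed, at most 10 in all, crops included, and the job is handed in when it is done.

Besides the shell and the picture viewer there is one more tool, called after "Emit:" by a JSON object that holds its "api" and its "payload". move_arm: Moves the arm, as the interface text tells. Its arguments: {"type":"object","properties":{"turn":{"type":"array"},"delta_pos":{"type":"array"},"hand":{"type":"array"},"squeeze":{"type":"number"}},"required":["turn","delta_pos","hand"]}

```bash
mkdir -p pics; ls; python3 - <<'E'
from workcell import telemetry, optics, arm
import cv2
print(telemetry.sense())
for n in("scene","side"):
    cv2.imwrite(f"pics/{n}0.png",optics.read_camera(n)[:,:,::-1]); print(n,optics.get_calibration(n))
print([a for a in dir(arm) if a[0]!='_'])
E
```

```text
pics
{'t': 0.0, 'qpos': array([-1.12196685e-01,  2.17758440e-01,  1.61489690e+00, -5.63479199e-06,
        1.31128132e+00, -1.12223788e-01]), 'dq': array([-3.92061182e-04,  1.29910916e-03,  6.00871077e-05,  6.19552501e-04,
       -1.25934437e-03, -5.26244357e-04]), 'joint_efforts': array([-2.90135131e-04, -3.96841800e+01, -3.03850436e+01, -2.80225659e-04,
        9.87685227e-03,  9.68610237e-06]), 'tcp_pos': array([6.24207529e+02, 1.11869388e-01, 2.29985043e+02]), 'tool_rot': array([-2.22011571, -2.2201791 ,  0.00230098]), 'force': array([-0.6809039 , -0.3668314 ,  1.15447198]), 'moment': array([-0.02455205, -0.03066901,  0.00844232]), 'grasp_force': 0.0, 'gripper_width': 0.9991391044682629}
scene {'fx': 405.9770300157312, 'fy': 405.9770300157312, 'cx': 324.1879104655265, 'cy': 195.88500288645753, 'rvec': array([ 2.03979746, -0.6437342 ,  0.33397508]), 'tvec': array([-619.29737965,  165.73872087, 1255.05516364])}
side {'fx': 473.70997611649955, 'fy': 473.70997611649955, 'cx': 317.0529297019354, 'cy': 196.6266390655834, 'rvec': array([ 0.94883661,  2.39237888, -1.13068703]), 'tvec': array([ 629.73079114,   57.3442004 , 1566.63690861])}
['PlanningError', 'grasp_offset']
```

View pics/scene0.png

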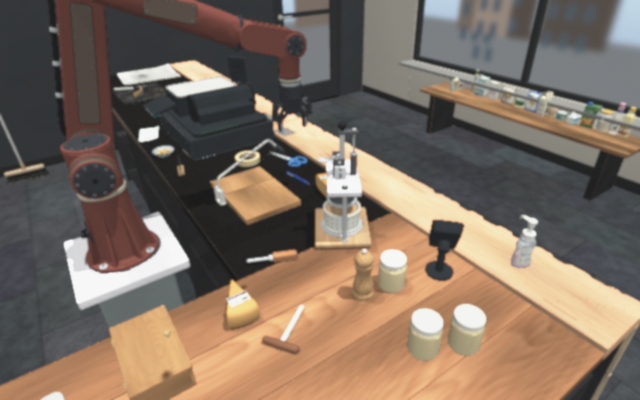

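View pics/side0.png

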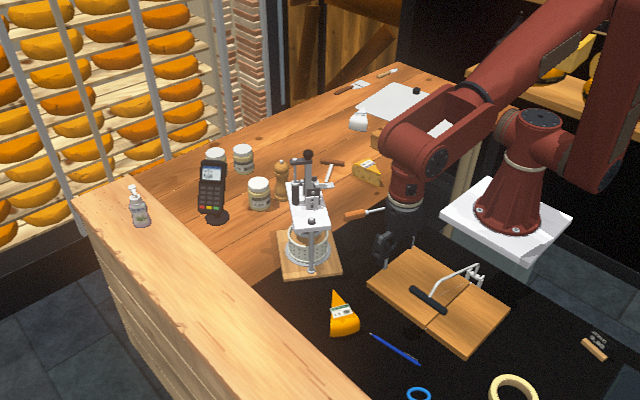

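The scene view shows the press at about (343,200), the mill at (363,272), a jar at (393,270), and two handled tools at (272,257) and (285,335). I'll zoom in to tell which one is the bar.

```bash
python3 - <<'E'
import cv2,numpy as np
a=cv2.imread("pics/scene0.png")[120:360,210:450]; b=cv2.imread("pics/side0.png")[140:340,230:430]
cv2.imwrite("pics/z1.png",np.hstack([cv2.resize(a,(400,400),interpolation=3),cv2.resize(b,(400,400),interpolation=3)]))
a=cv2.imread("pics/scene0.png")[235:275,240:310]
cv2.imwrite("pics/z2.png",cv2.resize(a,None,fx=10,fy=10,interpolation=2))
E
```

```text
(no output)
```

View pics/z1.png

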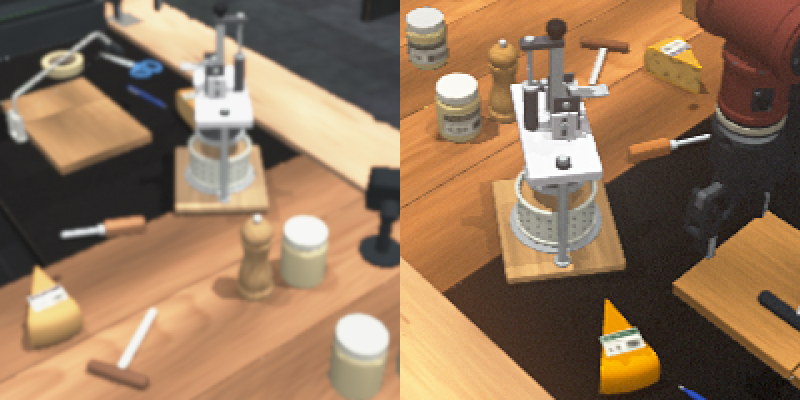

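```bash
cat > h.py <<'E'
import numpy as np,cv2
from workcell import optics,telemetry
def cam(n):
    c=optics.get_calibration(n); K=np.array([[c['fx'],0,c['cx']],[0,c['fy'],c['cy']],[0,0,1.]])
    return K,np.array(c['rvec'],float),np.array(c['tvec'],float)
def atz(n,px,z,c=None):
    K,r,t=c or cam(n); R=cv2.Rodrigues(r)[0]; C=-R.T@t
    d=(R.T@np.linalg.inv(K)@np.c_[np.array(px,float),np.ones(len(px))].T).T
    return C+d*((z-C[2])/d[:,2])[:,None]
def proj(n,P,c=None):
    K,r,t=c or cam(n); return cv2.projectPoints(np.array(P,float),r,t,K,None)[0][:,0]
E
python3 - <<'E'
from h import *
np.set_printoptions(precision=0,suppress=True)
print("bar scene\n",atz("scene",[(297,254.4),(273,257.4),(247.2,261)],13))
print("bar side\n",atz("side",[(344,217),(366.5,212.5),(385,208.5)],13))
print("board scene\n",atz("scene",[(315,244.8),(370.8,244),(364.8,210)],10))
print("board side\n",atz("side",[(283.5,278),(342.5,270),(276.5,231)],10))
print("knob",atz("scene",[(342,127)],380),atz("side",[(308,155)],380))
print("mill foot",atz("scene",[(363,297)],0),"jar",atz("scene",[(392,287)],0), "wedge1",atz("scene",[(240,318)],20),"wedge2 side",atz("side",[(342,325)],20))
print("tool2",atz("side",[(332,162),(327,185)],10),"cutter",atz("side",[(370,285),(430,250)],10))
E
```

```text
bar scene
 [[ 416. -348.   13.]
 [ 352. -318.   13.]
 [ 283. -288.   13.]]
bar side
 [[ 419. -348.   13.]
 [ 349. -313.   13.]
 [ 289. -285.   13.]]
board scene
 [[ 486. -338.   10.]
 [ 626. -434.   10.]
 [ 730. -278.   10.]]
board side
 [[ 727. -287.   10.]
 [ 584. -195.   10.]
 [ 618. -447.   10.]]
knob [[ 569. -362.  380.]] [[ 631. -289.  380.]]
mill foot [[ 474. -584.    0.]] jar [[ 561. -601.    0.]] wedge1 [[ 175. -479.   20.]] wedge2 side [[725. -61.  20.]]
tool2 [[ 226. -595.   10.]
 [ 338. -508.   10.]] cutter [[ 568. -104.   10.]
 [ 335.  -71.   10.]]
```

Emit:
{"api": "move_arm", "payload": {"turn": [[0, 0, 0], [0, 0, 0], [0, 0, 0], [0, 0, 0], [0, 0, 0], [0, 0, 0], [0, 0, 0], [0, 0, 0]], "delta_pos": [[0, -0.05, 0], [0, -0.05, 0], [-0.03, -0.05, 0], [-0.03, -0.05, 0], [-0.05, -0.02, 0], [-0.05, -0.02, 0], [-0.05, 0, 0], [-0.05, 0, 0]], "hand": [1, 1, 1, 1, 1, 1, 1, 1]}}

```text
t: 1.1
tcp_pos: [384.3, -261.4, 231.1]
tool_rot: [2.222, 2.221, 0.001]
force: [1.0, 0.8, -0.6]
gripper_width: 1.001
grasp_force: 0.0
```

Emit:
{"api": "move_arm", "payload": {"turn": [[0, 0, 10], [0, 0, 10], [0, 0, 10], [0, 0, 10], [0, 0, 10], [0, 0, 10], [0, 0, 10], [0, 0, 10]], "delta_pos": [[-0.05, 0, 0], [0, 0, 0], [0, 0, 0], [0, 0, 0], [0, 0, 0], [0, 0, 0], [0, 0, 0], [0, 0, 0]], "hand": [1, 1, 1, 1, 1, 1, 1, 1]}}

```text
t: 2.1
tcp_pos: [384.7, -309.6, 230.7]
tool_rot: [-3.129, -0.265, 0.001]
force: [0.8, -0.1, -1.3]
gripper_width: 0.997
grasp_force: 0.0
```

Emit:
{"api": "move_arm", "payload": {"turn": [[0, 0, 10], [0, 0, 10], [0, 0, 10], [0, 0, 6], [0, 0, 0]], "delta_pos": [[0, 0, 0], [0, 0, 0], [0, 0, 0], [0, 0, 0], [0, 0, 0]], "hand": [1, 1, 1, 1, 1]}}

```text
t: 2.72
tcp_pos: [384.7, -309.7, 230.8]
tool_rot: [-3.061, 0.705, 0.001]
force: [-0.4, 0.7, -0.3]
gripper_width: 0.998
grasp_force: 0.0
```

```bash
python3 - <<'E'
from h import *
np.set_printoptions(precision=3,suppress=True)
s=telemetry.sense();print(s['t'],s['qpos'],s['tcp_pos']);print(cv2.Rodrigues(s['tool_rot'])[0]);c=cam("wrist")
cv2.imwrite("pics/w1.png",optics.read_camera("wrist")[:,:,::-1])
np.savez("w1",K=c[0],r=c[1],t=c[2]);print(c)
E
```

```text
2.725 [-0.82  -0.066  1.916 -0.     1.293  1.203] [ 384.723 -309.671  230.808]
[[ 0.899 -0.437 -0.001]
 [-0.437 -0.899  0.001]
 [-0.001 -0.    -1.   ]]
(array([[336.94 ,   0.   , 317.056],
       [  0.   , 336.94 , 196.837],
       [  0.   ,   0.   ,   1.   ]]), array([-1.566,  2.499,  0.396]), array([-111.136,  419.083,  528.291]))
```

View pics/w1.png

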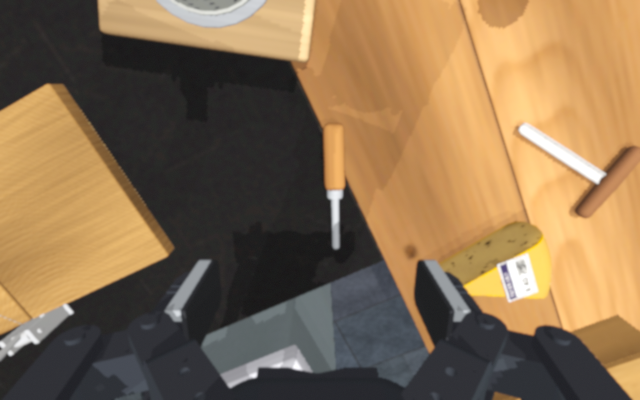

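The wrist view shows the bar with its handle from (334,125) to (334,188) and its tip at (336,248). The press's front board edge runs from (100,33) to (303,61).

```bash
python3 - <<'E'
from h import *
np.set_printoptions(precision=1,suppress=True)
d=np.load("w1.npz");c=(d['K'],d['r'],d['t'])
b=atz("",[(334,125),(334,190),(336,248)],18,c);print(b)
p=b[2]-b[0];print(np.degrees(np.arctan2(p[1],p[0])),np.linalg.norm(p[:2]))
print("board",atz("",[(100,33),(303,61)],0,c),atz("",[(102,8),(312,35)],18,c))
# knob triangulate
from scipy.optimize import least_squares
f=lambda P:np.r_[(proj("scene",[P])-[342,127]).ravel(),(proj("side",[P])-[308,153.5]).ravel()]
r=least_squares(f,[605,-311,380.]);print(r.x,r.fun)
E
```

```text
[[ 416.  -344.7   18. ]
 [ 352.3 -315.    18. ]
 [ 287.3 -287.3   18. ]]
155.97235855854802 140.96648257723206
board [[ 598.9 -171.5    0. ]
 [ 486.6 -343.3    0. ]] [[ 608.6 -194.7   18. ]
 [ 502.1 -361.6   18. ]]
[ 603.2 -317.6  357.4] [ 0.4  0.   0.4 -0. ]
```

Emit:
{"api": "move_arm", "payload": {"turn": [[0, 0, -1.3], [0, 0, 0], [0, 0, 0], [0, 0, 0], [0, 0, 0], [0, 0, 0], [0, 0, 0], [0, 0, 0]], "delta_pos": [[0.01, 0.019, 0], [0, 0, 0.05], [0, 0, 0.05], [0, 0, 0.05], [0, 0, 0.04], [0, 0, 0.02], [0, 0, 0.01], [0, 0, 0]], "hand": [0.3, 0.3, 0.3, 0.3, 0.3, 0.3, 0.3, 0.3]}}

```text
t: 3.78
tcp_pos: [385.5, -331.2, 11.0]
tool_rot: [-3.069, 0.671, 0.001]
force: [1.5, -0.5, 0.2]
gripper_width: 0.65
grasp_force: 0.0
```

Emit:
{"api": "move_arm", "payload": {"turn": [[0, 0, 0], [0, 0, 0], [0, 0, 0], [0, 0, 0], [0, 0, 0], [0, 0, 0], [0, 0, 0]], "delta_pos": [[0, 0, 0.006], [0, 0, 0.002], [0, 0, 0], [0, 0, 0], [0, 0, 0], [0, 0, 0], [0, 0, 0]], "hand": [0.3, 0.3, -1, -1, -1, -1, -1], "squeeze": 90}}

```text
t: 4.65
tcp_pos: [386.2, -332.0, 4.0]
tool_rot: [3.068, -0.672, 0.002]
force: [0.0, -0.3, 6.5]
gripper_width: 0.236
grasp_force: 90.6
```

Emit:
{"api": "move_arm", "payload": {"turn": [[0, 0, 0], [0, 0, 0], [0, 0, 0], [0, 0, 0], [0, 0, 0], [0, 0, 0], [0, 0, 0]], "delta_pos": [[0, 0, -0.01], [0, 0, -0.04], [0, 0, -0.06], [0, 0, -0.06], [0, 0, -0.06], [0, 0, -0.06], [0, 0, -0.04]], "hand": [-1, -1, -1, -1, -1, -1, -1]}}

```text
t: 5.52
tcp_pos: [385.8, -331.5, 336.6]
tool_rot: [3.067, -0.671, 0.004]
force: [0.3, 0.0, -0.0]
gripper_width: 0.236
grasp_force: 90.0
```

```bash
python3 - <<'E'
from h import *
np.set_printoptions(precision=1,suppress=True)
s=telemetry.sense();T=s['tcp_pos'];print(s['t'],T,s['force'],s['moment'],s['gripper_width'])
c=cam("wrist");R=cv2.Rodrigues(c[1])[0];C=-R.T@c[2];Rt=cv2.Rodrigues(s['tool_rot'])[0]
print("cam in tool",Rt.T@(C-T),"axis in tool",Rt.T@R[2])
P=np.array([[552.5,-273.7,259],[607,-311,357],[570,-286,205]])
print(proj("",P,c))
for dw in [(-30,60,0),(-60,100,0),(-30,60,60)]:
    print(dw,proj("",P-np.array(dw),c))
E
```

```text
5.525 [ 385.8 -331.5  336.6] [ 0.3  0.  -0. ] [-0. -0.  0.] 0.23573721466695338
cam in tool [  80.5    0.2 -142.1] axis in tool [-0.3  0.   1. ]
[[ 105.1    2.6]
 [-141.9 -398.9]
 [ 150.2  -12.2]]
(-30, 60, 0) [[ 165.4 -108.4]
 [ -37.4 -798.3]
 [ 201.6 -102. ]]
(-60, 100, 0) [[  201.7  -218.3]
 [   25.5 -1321.9]
 [  232.5  -188. ]]
(-30, 60, 60) [[ 202.   -60.7]
 [ 127.1 -385.8]
 [ 225.   -63.2]]
```

Emit:
{"api": "move_arm", "payload": {"turn": [[0, 0, -10], [0, 0, -10], [0, 0, -10], [0, 0, -10], [0, 10, 0], [0, 10, 0], [0, 0, 0], [0, 0, 0]], "delta_pos": [[0, 0, 0], [0, 0, 0], [0, 0, 0], [0, 0, 0], [0, 0, 0], [0, 0, 0], [0, 0, 0], [0, 0, 0]], "hand": [-1, -1, -1, -1, -1, -1, -1, -1]}}

```text
t: 6.52
tcp_pos: [385.5, -331.3, 333.2]
tool_rot: [-3.022, -0.405, -0.53]
force: [0.2, 0.4, -1.6]
gripper_width: 0.24
grasp_force: 89.9
```

```bash
python3 - <<'E'
from h import *
np.set_printoptions(precision=1,suppress=True)
s=telemetry.sense();T=s['tcp_pos'];print(s['t'],T,s['qpos'])
c=cam("wrist");R=cv2.Rodrigues(c[1])[0];C=-R.T@c[2];print(C)
cv2.imwrite("pics/w2.png",optics.read_camera("wrist")[:,:,::-1]);np.savez("w2",K=c[0],r=c[1],t=c[2])
P=np.array([[552.5,-273.7,259],[607,-311,357],[570,-286,205]])
print(proj("",P,c))
E
```

```text
6.525 [ 385.5 -331.3  333.2] [-1.1 -0.2  1.9  0.3  1.4  0.2]
[ 411.5 -325.1  493.8]
[[ 299.6   -2.2]
 [ 406.6 -244.4]
 [ 321.7   21.1]]
```

View pics/w2.png

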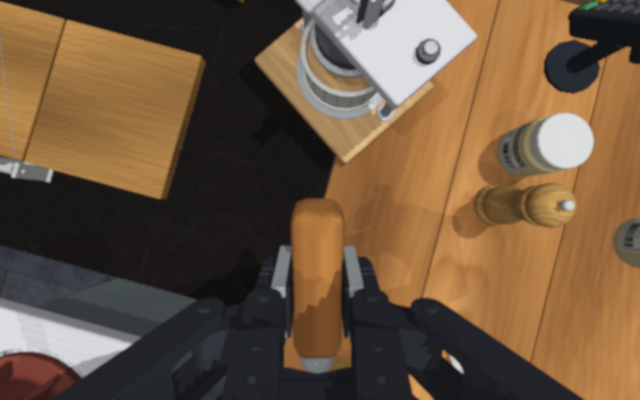

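The wrist view shows the crosshead at (390,50) and its board below, but the tongue is just outside the top of the frame. I'll move forward.

Emit:
{"api": "move_arm", "payload": {"turn": [[0, 0, 0], [0, 0, 0], [0, 0, 0]], "delta_pos": [[0.045, -0.01, 0], [0.045, -0.01, 0], [0, 0, 0]], "hand": [-1, -1, -1]}}

```text
t: 6.95
tcp_pos: [465.2, -288.0, 366.4]
tool_rot: [-3.022, -0.416, -0.536]
force: [-0.6, -0.6, -0.9]
gripper_width: 0.235
grasp_force: 89.9
```

```bash
python3 - <<'E'
from h import *
np.set_printoptions(precision=1,suppress=True)
s=telemetry.sense();T=s['tcp_pos'];print(s['t'],T,s['qpos'])
c=cam("wrist");R=cv2.Rodrigues(c[1])[0];C=-R.T@c[2];print(C)
cv2.imwrite("pics/w3.png",optics.read_camera("wrist")[:,:,::-1]);np.savez("w3",K=c[0],r=c[1],t=c[2])
P=np.array([[552.5,-273.7,259],[607,-311,357],[570,-286,205]])
print(proj("",P,c))
E
```

```text
6.95 [ 465.2 -288.   366.4] [-0.9 -0.2  1.8  0.3  1.4  0.4]
[ 490.6 -281.2  527.2]
[[327.5 132.3]
 [432.1   7.9]
 [342.7 131.2]]
```

View pics/w3.png

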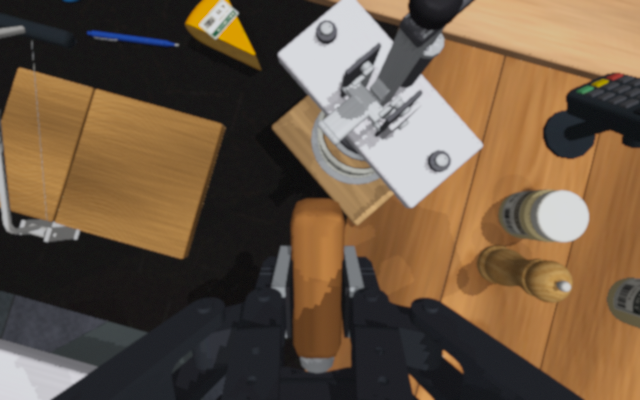

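The crosshead corners are at (280,53), (411,207) and (482,145). The tongue's front end is about (324,112) to (344,140).

```bash
python3 - <<'E'
from h import *
np.set_printoptions(precision=1,suppress=True)
d=np.load("w3.npz");c=(d['K'],d['r'],d['t'])
Q=atz("",[(280,53),(411,207),(482,145),(349,0)],205,c);print(Q)
f=Q[1]-Q[0];print(np.degrees(np.arctan2(-f[1],-f[0]))-90,np.linalg.norm(f), np.linalg.norm(Q[2]-Q[1]))
g=Q[2]-Q[1];print(np.degrees(np.arctan2(g[1],g[0])))
m=(Q[0]+Q[1])/2; a=np.radians(-33.5);u=np.array([np.cos(a),np.sin(a)])
for aa in (-35,-33.5): 
  a=np.radians(aa);u=np.array([np.cos(a),np.sin(a)]);print("origin",m[:2]+45*u,"tongue",m[:2]-21*u, "c4",Q.mean(0)[:2]-2.5*u)
print("tongue px",atz("",[(324,112),(344,140)],264,c))
im=cv2.imread("pics/w3.png")[70:190,270:430];cv2.imwrite("pics/w3z.png",cv2.resize(im,None,fx=5,fy=5,interpolation=2))
E
```

```text
[[ 627.2 -206.8  205. ]
 [ 517.4 -368.5  205. ]
 [ 593.6 -418.9  205. ]
 [ 696.3 -257.2  205. ]]
-34.18299638904874 195.48531919931736 91.39661884564957
-33.4429010363403
origin [ 609.1 -313.5] tongue [ 555.1 -275.6] c4 [ 606.6 -311.4]
origin [ 609.8 -312.5] tongue [ 554.8 -276.1] c4 [ 606.5 -311.5]
tongue px [[ 566.2 -266.8  264. ]
 [ 549.  -288.   264. ]]
```

View pics/w3z.png

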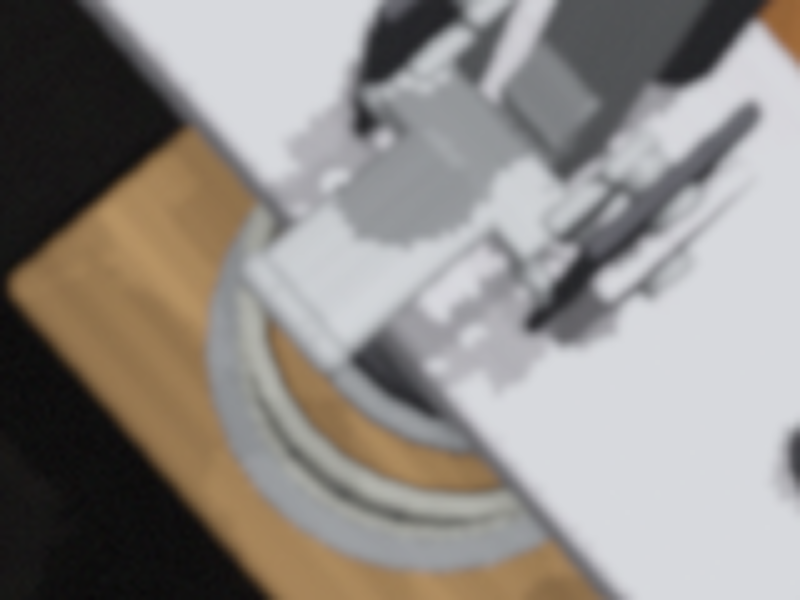

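Emit:
{"api": "move_arm", "payload": {"turn": [[0, -10, 0], [0, -10, 0], [0, 0, 0], [0, 0, -10], [0, 0, -10], [0, 0, -10], [0, 0, -10], [0, 0, -10]], "delta_pos": [[0, 0, 0], [0, 0, 0], [-0.005, -0.052, 0.03], [-0.005, -0.052, 0.03], [0, 0, 0.03], [0, 0, 0.03], [0, 0, 0.02], [0, 0, 0]], "hand": [-1, -1, -1, -1, -1, -1, -1, -1]}}

```text
t: 8.0
tcp_pos: [422.8, -191.2, 221.0]
tool_rot: [-2.636, -1.7, 0.005]
force: [0.1, 0.1, -1.1]
gripper_width: 0.237
grasp_force: 90.0
```

Emit:
{"api": "move_arm", "payload": {"turn": [[0, 0, -10], [0, 0, -10], [0, 0, -10], [0, 0, -10], [0, 0, -10], [0, 0, -10], [0, 0, -10], [0, 0, -10]], "delta_pos": [[0, 0, 0], [0, 0, 0], [0, 0, 0], [0, 0, 0], [0, 0, 0], [0, 0, 0], [0, 0, 0], [0, 0, 0]], "hand": [-1, -1, -1, -1, -1, -1, -1, -1]}}

```text
t: 9.0
tcp_pos: [424.3, -192.3, 223.5]
tool_rot: [-0.928, -3.0, 0.001]
force: [-0.2, 1.1, -0.5]
gripper_width: 0.236
grasp_force: 90.0
```

```bash
cat >> h.py <<'E'
U=np.array([.831,-.556,0])
def st():
    s=telemetry.sense();T=s['tcp_pos'];R=cv2.Rodrigues(s['tool_rot'])[0]
    tip=T-110*R[:,0]-9*R[:,2]
    d=tip-np.array([552,-274,259]); V=np.array([.556,.831,0])
    print("t %.2f"%s['t'],"tcp",T.round(1),"yaw %.1f"%np.degrees(np.arctan2(-R[1,0],-R[0,0])),"\nzaxis",R[:,2].round(3),"pitch bar z",-R[2,0].round(3))
    print("tip axis rel tongue: u %.1f v %.1f z %.1f"%(d@U,d@V,d[2]),"in tool need",(R.T@(-d)).round(1),"F",s['force'].round(1),"M",s['moment'].round(2),"q6 %.2f"%s['qpos'][5])
    return s,T,R
E
python3 -c "
from h import *
st()"
```

```text
t 9.00 tcp [ 424.3 -192.3  223.5] yaw -34.4 
zaxis [-0.002  0.    -1.   ] pitch bar z -0.001
tip axis rel tongue: u -41.6 v -4.3 z -26.6 in tool need [-41.5   4.7 -26.7] F [-0.2  1.1 -0.5] M [ 0.06  0.05 -0.01] q6 -1.55
```

Emit:
{"api": "move_arm", "payload": {"turn": [[0, 0, -0.6], [0, 0, 0], [0, 0, 0], [0, 0, 0], [0, 0, 0], [0, 0, 0], [0, 0, 0], [0, 0, 0]], "delta_pos": [[-0.01, 0.003, 0], [-0.015, 0, 0], [-0.01, 0, 0], [-0.006, 0, 0], [-0.005, 0, 0], [-0.005, 0, 0], [-0.005, 0, 0], [0, 0, 0]], "hand": [-1, -1, -1, -1, -1, -1, -1, -1]}}

```text
t: 10.0
tcp_pos: [473.1, -221.4, 224.2]
tool_rot: [0.921, 3.003, -0.0]
force: [-0.2, -1.5, -2.1]
gripper_width: 0.233
grasp_force: 90.0
```

```bash
python3 - <<'E'
from h import *
st()
z=[]
for n,(x,y) in (("scene",(343,175)),("side",(315,195))):
    im=optics.read_camera(n)[:,:,::-1];c=proj(n,[[552,-274,245]])[0];print(n,c)
    x,y=int(c[0]),int(c[1]);z.append(cv2.resize(im[y-25:y+25,x-25:x+25],(400,400),interpolation=2))
cv2.imwrite("pics/ins.png",np.hstack(z))
E
```

```text
t 10.00 tcp [ 473.1 -221.4  224.2] yaw -34.1 
zaxis [ 0. -0. -1.] pitch bar z 0.0
tip axis rel tongue: u 15.2 v -0.7 z -25.8 in tool need [ 15.2   0.6 -25.8] F [-0.2 -1.5 -2.1] M [ 0.01  0.05 -0.03] q6 -1.55
scene [319.43629997 162.5060591 ]
side [333.51259631 187.95274801]
```

View pics/ins.png

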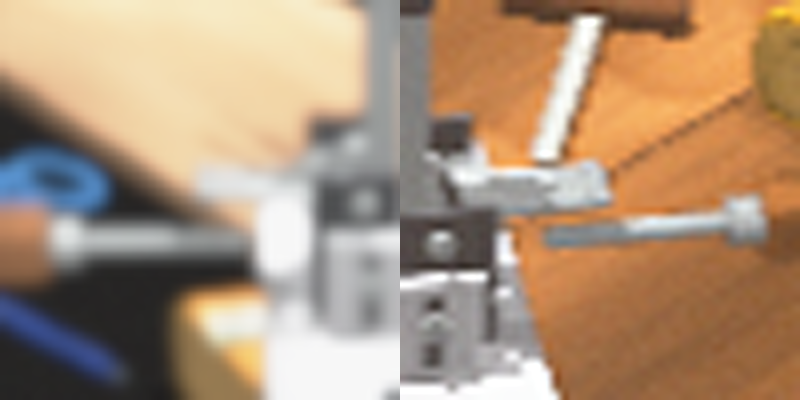

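The scene and side views show the rod under the tongue with about 15 mm of overlap. The tip is at side crop (542,238) and the tongue end is at (605,200). I'll start feeling upward.

Emit:
{"api": "move_arm", "payload": {"turn": [[0, 0, 0], [0, 0, 0], [0, 0, 0], [0, 0, 0], [0, 0, 0]], "delta_pos": [[0, 0, -0.002], [0, 0, -0.002], [0, 0, -0.002], [0, 0, -0.001], [0, 0, 0]], "hand": [-1, -1, -1, -1, -1], "squeeze": 110}}

```text
t: 10.72
tcp_pos: [472.9, -221.2, 231.2]
tool_rot: [0.921, 3.003, -0.0]
force: [-0.0, -0.3, -1.1]
gripper_width: 0.228
grasp_force: 111.4
```

```bash
cat >> h.py <<'E'
def feel(n=4,ref=None):
    F=[];M=[];Z=[]
    for i in range(n):
        im=optics.read_camera("side"); s=telemetry.sense(); R=cv2.Rodrigues(s['tool_rot'])[0]
        F.append(s['force']);M.append(R.T@s['moment']);Z.append(s['tcp_pos'])
    k=proj("side",[[606,-312,357]])[0].astype(int)
    g=im[:,:,::-1].copy()
    if ref: cv2.imwrite(ref,g)
    r=cv2.imread("pics/side_ref.png"); T=r[143:166,296:320]
    res=cv2.matchTemplate(g[130:220,286:330],T,cv2.TM_SQDIFF_NORMED);_,_,l,_=cv2.minMaxLoc(res)
    c=lambda a,i:(res[a] if 0<=a[0]<res.shape[0] else 9)
    x,y=l; sub=0
    if 0<y<res.shape[0]-1:
        a,b,d=res[y-1,x],res[y,x],res[y+1,x]; sub=.5*(a-d)/(a-2*b+d)
    print("t %.2f"%s['t'],"z",np.mean(Z,0).round(1),"F",np.mean(F,0).round(2),"Mtool",np.mean(M,0).round(3),"knob row",round(y+sub-13,2))
E
cp pics/side0.png pics/side_ref.png
python3 -c "
from h import *
feel()"
```

```text
t 10.93 z [ 472.9 -221.2  231. ] F [-0.05  0.42 -1.01] Mtool [-0.005  0.048 -0.013] knob row 0.0
```

Emit:
{"api": "move_arm", "payload": {"turn": [[0, 0, 0], [0, 0, 0], [0, 0, 0], [0, 0, 0]], "delta_pos": [[0, 0, -0.001], [0, 0, -0.001], [0, 0, -0.001], [0, 0, 0]], "hand": [-1, -1, -1, -1]}}

```text
t: 11.42
tcp_pos: [473.0, -221.2, 234.2]
tool_rot: [0.921, 3.003, -0.0]
force: [-0.5, -0.2, -1.1]
gripper_width: 0.229
grasp_force: 111.4
```

```bash
python3 -c "
from h import *
feel(3)"
```

```text
t 11.57 z [ 472.9 -221.2  234.1] F [ 0.    0.36 -0.74] Mtool [-0.01   0.038  0.016] knob row -0.0
```

Emit:
{"api": "move_arm", "payload": {"turn": [[0, 0, 0], [0, 0, 0], [0, 0, 0], [0, 0, 0]], "delta_pos": [[0, 0, -0.001], [0, 0, -0.001], [0, 0, 0], [0, 0, 0]], "hand": [-1, -1, -1, -1]}}

```text
t: 12.08
tcp_pos: [472.9, -221.2, 236.1]
tool_rot: [-0.921, -3.004, 0.0]
force: [0.6, 0.5, -0.1]
gripper_width: 0.228
grasp_force: 111.4
```

```bash
python3 -c "
from h import *
feel(3)"
```

```text
t 12.22 z [ 472.9 -221.2  236. ] F [ 0.27 -0.44 -0.8 ] Mtool [ 0.011 -0.017 -0.004] knob row -0.01
```

Emit:
{"api": "move_arm", "payload": {"turn": [[0, 0, 0], [0, 0, 0], [0, 0, 0]], "delta_pos": [[0, 0, -0.001], [0, 0, -0.001], [0, 0, 0]], "hand": [-1, -1, -1]}}

```text
t: 12.6
tcp_pos: [473.0, -221.2, 238.3]
tool_rot: [0.921, 3.003, -0.0]
force: [-0.7, 0.2, -0.4]
gripper_width: 0.234
grasp_force: 111.4
```

```bash
python3 -c "
from h import *
feel(3)"
```

```text
t 12.75 z [ 472.9 -221.2  238.1] F [-0.01  0.37 -1.56] Mtool [ 0.046 -0.009 -0.013] knob row -0.0
```

Emit:
{"api": "move_arm", "payload": {"turn": [[0, 0, 0], [0, 0, 0], [0, 0, 0]], "delta_pos": [[0, 0, -0.001], [0, 0, -0.001], [0, 0, 0]], "hand": [-1, -1, -1]}}

```text
t: 13.12
tcp_pos: [472.9, -221.2, 240.0]
tool_rot: [-0.921, -3.003, -0.0]
force: [1.2, 0.0, -1.3]
gripper_width: 0.235
grasp_force: 111.4
```

```bash
python3 -c "
from h import *
feel(3)"
```

```text
t 13.28 z [ 472.9 -221.1  240. ] F [ 0.35 -0.5  -1.49] Mtool [-0.013  0.043 -0.033] knob row -0.01
```

Emit:
{"api": "move_arm", "payload": {"turn": [[0, 0, 0], [0, 0, 0], [0, 0, 0]], "delta_pos": [[0, 0, -0.001], [0, 0, -0.001], [0, 0, 0]], "hand": [-1, -1, -1]}}

```text
t: 13.65
tcp_pos: [472.7, -221.0, 241.6]
tool_rot: [-0.921, -3.003, -0.0]
force: [1.5, -0.6, -3.7]
gripper_width: 0.233
grasp_force: 111.3
```

```bash
python3 -c "
from h import *
feel(3)"
```

```text
t 13.80 z [ 472.7 -221.   241.7] F [ 1.39 -0.74 -4.97] Mtool [-0.002  0.138 -0.025] knob row -0.02
```

Emit:
{"api": "move_arm", "payload": {"turn": [[0, 0, 0], [0, 0, 0], [0, 0, 0]], "delta_pos": [[0, 0, -0.001], [0, 0, -0.001], [0, 0, 0]], "hand": [-1, -1, -1]}}

```text
t: 14.18
tcp_pos: [472.6, -220.9, 243.9]
tool_rot: [-0.921, -3.003, -0.0]
force: [0.5, -1.0, -4.7]
gripper_width: 0.232
grasp_force: 111.3
```

```bash
python3 -c "
from h import *
feel(3)"
```

```text
t 14.32 z [ 472.6 -221.   243.9] F [ 0.46 -0.57 -5.65] Mtool [ 0.003  0.382 -0.008] knob row -0.07
```

Contact is at TCP z of about 240.5 with roughly 4 N. I'll keep lifting gently.

Emit:
{"api": "move_arm", "payload": {"turn": [[0, 0, 0], [0, 0, 0], [0, 0, 0]], "delta_pos": [[0, 0, -0.001], [0, 0, -0.001], [0, 0, 0]], "hand": [-1, -1, -1]}}

```text
t: 14.7
tcp_pos: [472.6, -220.9, 245.9]
tool_rot: [-0.921, -3.002, -0.0]
force: [-0.8, 0.1, -5.7]
gripper_width: 0.229
grasp_force: 111.2
```

```bash
python3 -c "
from h import *
feel(2)"
```

```text
t 14.80 z [ 472.6 -221.   245.9] F [-0.23  0.62 -5.28] Mtool [-0.027  0.569  0.014] knob row -0.1
```

Emit:
{"api": "move_arm", "payload": {"turn": [[0, 0, 0], [0, 0, 0], [0, 0, 0]], "delta_pos": [[0, 0, -0.001], [0, 0, -0.001], [0, 0, 0]], "hand": [-1, -1, -1]}}

```text
t: 15.18
tcp_pos: [473.7, -221.7, 249.4]
tool_rot: [0.92, 3.001, -0.001]
force: [-0.7, -0.1, -2.6]
gripper_width: 0.234
grasp_force: 111.5
```

```bash
python3 -c "
from h import *
feel(2)"
```

```text
t 15.28 z [ 473.6 -221.6  249.1] F [-0.44 -0.24 -2.17] Mtool [0.    0.248 0.024] knob row 0.77
```

Emit:
{"api": "move_arm", "payload": {"turn": [[0, 0, 0], [0, 0, 0], [0, 0, 0]], "delta_pos": [[0, 0, -0.001], [0, 0, -0.001], [0, 0, 0]], "hand": [-1, -1, -1]}}

```text
t: 15.65
tcp_pos: [473.1, -221.3, 250.3]
tool_rot: [0.921, 3.003, -0.0]
force: [1.1, -0.3, -2.9]
gripper_width: 0.23
grasp_force: 111.5
```

```bash
python3 -c "
from h import *
feel(3)"
```

```text
t 15.80 z [ 473.  -221.3  250.1] F [ 0.15 -0.12 -2.75] Mtool [ 0.006  0.142 -0.017] knob row 2.71
```

Emit:
{"api": "move_arm", "payload": {"turn": [[0, 0, 0], [0, 0, 0], [0, 0, 0], [0, 0, 0], [0, 0, 0]], "delta_pos": [[0, 0, 0], [0, 0, 0], [0, 0, 0], [0, 0, 0], [0, 0, 0]], "hand": [-1, -1, -1, -1, -1]}}

```text
t: 16.42
tcp_pos: [472.9, -221.2, 250.1]
tool_rot: [-0.921, -3.003, 0.0]
force: [0.8, 0.4, -2.7]
gripper_width: 0.231
grasp_force: 111.5
```

```bash
python3 -c "
from h import *
feel(3)"
```

```text
t 16.57 z [ 472.9 -221.2  250.1] F [ 0.85  0.07 -2.44] Mtool [-0.014  0.128  0.026] knob row 5.54
```

Emit:
{"api": "move_arm", "payload": {"turn": [[0, 0, 0], [0, 0, 0], [0, 0, 0], [0, 0, 0], [0, 0, 0], [0, 0, 0], [0, 0, 0], [0, 0, 0]], "delta_pos": [[0, 0, 0], [0, 0, 0], [0, 0, 0], [0, 0, 0], [0, 0, 0], [0, 0, 0], [0, 0, 0], [0, 0, 0]], "hand": [-1, -1, -1, -1, -1, -1, -1, -1]}}

```text
t: 17.58
tcp_pos: [472.9, -221.2, 250.1]
tool_rot: [-0.921, -3.004, 0.0]
force: [1.3, -0.6, -2.6]
gripper_width: 0.227
grasp_force: 111.5
```

```bash
python3 -c "
from h import *
feel(3)"
```

```text
t 17.73 z [ 472.9 -221.2  250.1] F [ 0.4  -0.06 -2.33] Mtool [-0.006  0.145  0.003] knob row 9.75
```

Emit:
{"api": "move_arm", "payload": {"turn": [[0, 0, 0], [0, 0, 0], [0, 0, 0], [0, 0, 0], [0, 0, 0], [0, 0, 0], [0, 0, 0], [0, 0, 0]], "delta_pos": [[0, 0, 0], [0, 0, 0], [0, 0, 0], [0, 0, 0], [0, 0, 0], [0, 0, 0], [0, 0, 0], [0, 0, 0]], "hand": [-1, -1, -1, -1, -1, -1, -1, -1]}}

```text
t: 18.73
tcp_pos: [472.9, -221.2, 250.1]
tool_rot: [-0.921, -3.004, 0.0]
force: [1.0, -0.1, -3.6]
gripper_width: 0.234
grasp_force: 111.5
```

```bash
python3 -c "
from h import *
feel(3)
print(proj('side',[[606,-312,357],[606,-312,332],[606,-312,309]]))"
```

```text
t 18.88 z [ 472.9 -221.2  250.1] F [ 0.71 -0.43 -2.63] Mtool [0.    0.164 0.016] knob row 9.77
[[309.08862542 154.92782532]
 [309.07492233 163.10819655]
 [309.06262906 170.44694382]]
```

Emit:
{"api": "move_arm", "payload": {"turn": [[0, 0, 0], [0, 0, 0], [0, 0, 0], [0, 0, 0], [0, 0, 0]], "delta_pos": [[0, 0, -0.001], [0, 0, 0], [0, 0, 0], [0, 0, 0], [0, 0, 0]], "hand": [-1, -1, -1, -1, -1]}}

```text
t: 19.5
tcp_pos: [472.9, -221.2, 251.1]
tool_rot: [0.921, 3.004, -0.0]
force: [0.0, -0.3, -2.2]
gripper_width: 0.229
grasp_force: 111.5
```

```bash
python3 - <<'E'
from h import *
feel(3,ref="pics/side_end.png")
z=[]
im=optics.read_camera("scene")[:,:,::-1]
z.append(cv2.resize(im[135:250,300:380],(400,575),interpolation=2))
im=cv2.imread("pics/side_end.png")
z.append(cv2.resize(im[150:280,270:360],(398,575),interpolation=2))
cv2.imwrite("pics/down.png",np.hstack(z))
E
```

```text
t 19.65 z [ 472.9 -221.2  251.1] F [-0.02 -0.11 -2.58] Mtool [ 0.022  0.182 -0.03 ] knob row 9.78
```

View pics/down.png

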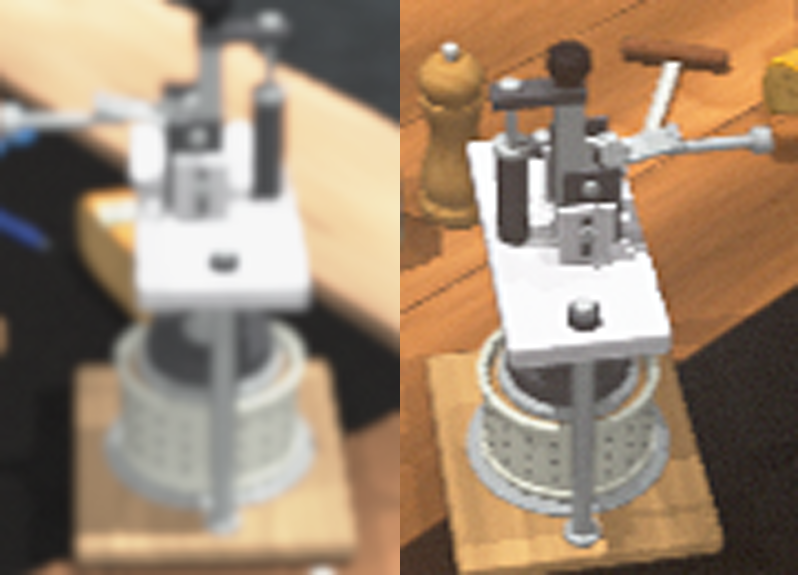

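The plate sits down in the mould, and the knob did not move when I lifted another 1 mm, so the weight rests on the lid. I'll lower and withdraw.

Emit:
{"api": "move_arm", "payload": {"turn": [[0, 0, 0], [0, 0, 0], [0, 0, 0], [0, 0, 0], [0, 0, 0], [0, 0, 0], [0, 0, 0], [0, 0, 0]], "delta_pos": [[0, 0, 0.003], [0, 0, 0.004], [0, 0, 0.005], [0, 0, 0.005], [0, 0, 0.005], [0.01, 0, 0], [0.03, 0, 0], [0.04, 0, 0]], "hand": [-1, -1, -1, -1, -1, -1, -1, -1]}}

```text
t: 20.7
tcp_pos: [406.0, -175.9, 229.3]
tool_rot: [0.921, 3.003, -0.0]
force: [0.6, 0.5, -0.8]
gripper_width: 0.23
grasp_force: 111.7
```

```bash
python3 - <<'E'
from h import *
np.set_printoptions(precision=1,suppress=True)
d=np.load("w3.npz");c=(d['K'],d['r'],d['t'])
print("cutboard",atz("",[(185,258),(222,125)],15,c))
d=np.load("w1.npz");c=(d['K'],d['r'],d['t'])
print("cutboard",atz("",[(172,248),(60,87)],15,c))
feel(2);st()
E
```

```text
cutboard [[ 366.4 -111.5   15. ]
 [ 575.8 -108.3   15. ]]
cutboard [[ 369.9 -113.5   15. ]
 [ 570.6 -111.7   15. ]]
t 20.80 z [ 402.2 -173.   227.7] F [-2.   1.7 -1.8] Mtool [-0.   0.1 -0. ] knob row 9.78
t 20.80 tcp [ 403.2 -173.7  227.8] yaw -34.1 
zaxis [-0.  0. -1.] pitch bar z -0.004
tip axis rel tongue: u -69.4 v 0.1 z -22.6 in tool need [-69.3   0.2 -22.9] F [-0.8  0.1 -1. ] M [ 0. -0.  0.] q6 -1.54
```

Emit:
{"api": "move_arm", "payload": {"turn": [[0, 0, 0], [0, 0, 0], [0, 0, 0], [0, 0, 0], [0, 0, 0], [0, 0, 0], [0, 0, 0], [0, 0, 0]], "delta_pos": [[0, -0.03, 0], [0, -0.03, 0], [0, 0, 0.05], [0, 0, 0.05], [0, 0, 0.05], [0, 0, 0.04], [0, 0, 0.02], [0, 0, 0]], "hand": [-1, -1, -1, -1, -1, -1, -1, -1]}}

```text
t: 21.8
tcp_pos: [371.9, -225.1, 17.7]
tool_rot: [-0.92, -3.0, -0.002]
force: [0.8, -0.2, -1.7]
gripper_width: 0.23
grasp_force: 111.8
```

Emit:
{"api": "move_arm", "payload": {"turn": [[0, 0, 0], [0, 0, 0], [0, 0, 0], [0, 0, 0], [0, 0, 0], [0, 0, 0]], "delta_pos": [[0, 0, 0.004], [0, 0, 0.003], [0, 0, 0.002], [0, 0, 0.001], [0, 0, 0.001], [0, 0, 0]], "hand": [-1, -1, -1, -1, -1, -1]}}

```text
t: 22.55
tcp_pos: [373.0, -226.0, 8.0]
tool_rot: [-0.921, -3.003, -0.0]
force: [0.7, 0.3, -0.5]
gripper_width: 0.23
grasp_force: 111.8
```

Emit:
{"api": "move_arm", "payload": {"turn": [[0, 0, 0], [0, 0, 0], [0, 0, 0], [0, 0, 0], [0, 0, 0]], "delta_pos": [[0, 0, 0.001], [0, 0, 0.001], [0, 0, 0.001], [0, 0, 0.0005], [0, 0, 0]], "hand": [-1, -1, -1, -1, -1], "squeeze": 40}}

```text
t: 23.18
tcp_pos: [373.0, -226.0, 4.5]
tool_rot: [-0.921, -3.003, -0.0]
force: [-0.7, 0.4, -0.8]
gripper_width: 0.225
grasp_force: 111.8
```

Emit:
{"api": "move_arm", "payload": {"turn": [[0, 0, 0], [0, 0, 0], [0, 0, 0], [0, 0, 0], [0, 0, 0], [0, 0, 0], [0, 0, 0], [0, 0, 0]], "delta_pos": [[0, 0, 0], [0, 0, 0], [0, 0, 0], [0, 0, -0.01], [0, 0, -0.03], [0, 0, -0.04], [0, 0, -0.05], [0, 0, -0.05]], "hand": [-0.4, 0, 0.3, 0.3, 0.3, 0.3, 0.3, 0.3]}}

```text
t: 24.18
tcp_pos: [372.8, -225.8, 186.7]
tool_rot: [0.921, 3.003, -0.0]
force: [1.2, -0.1, -0.7]
gripper_width: 0.646
grasp_force: 0.0
```

```bash
python3 - <<'E'
from h import *
feel(2,ref="pics/side_fin.png")
a=cv2.imread("pics/side_fin.png")[130:290,260:420];b=optics.read_camera("scene")[120:280,190:350,::-1]
cv2.imwrite("pics/fin.png",np.hstack([cv2.resize(a,(400,400),interpolation=2),cv2.resize(b,(400,400),interpolation=2)]))
E
```

```text
t 24.27 z [ 376.8 -229.1  193.3] F [ 1.55 -1.47  2.08] Mtool [-0.008 -0.077  0.003] knob row 9.78
```

View pics/fin.png

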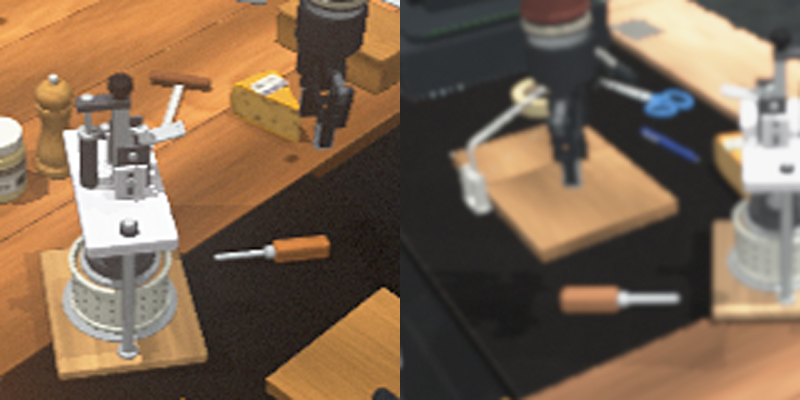

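The bar lies flat on the counter, clear of the press, and the weight is down.

```bash
python3 -c "
from workcell import sign_off
print(sign_off())"
```

```text
the job is handed in; nothing more can be done
None
```

The job is handed in: the catch let go at about 4 to 5 N, the weight sank onto the lid, and the bar lies flat on the counter about 250 mm from the press's middle; the sign-off returned no verdict.

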